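# Index the swing-arm magnifier over the specimen slide

## Task

The swing-arm magnifier is pinned in the middle hole of its index plate. Hook the shut fingertips under the red pull ring from its open outer side (facing away from the pivot), lift the spring pin out of its hole without forcing it (no pinching), swing the arm one hole to the side where the lens stands over the white slide holder with the yellow and pink patches, and let the pin drop fully home in that hole; then draw the fingers clear. Leave the slide holder and everything else where it lies.

Things in the scene. Friction and masses are not known exactly. Their poses are not given: they have to be found in the camera images.
- ring_center (a point): Centre of the opening (50 mm wide, 50 mm high) of the red D-shaped pull ring, a closed loop of 8 mm round bar fixed on the spring pin; 122 mm above the surface when seated. Axes turn with the arm: x from pin to pivot, y across the ring, z up. The ring's plane leans 0.70 rad back from upright, its top towards the pivot: a finger pointing towards the pivot and 40 to 45 degrees down passes squarely through.
- ring_top (a point): Middle of the centre line of the ring's top bar (8 mm round bar, 58 mm wide), the bar lifted from below: 19 mm nearer the pivot and 22 mm higher than ring_center. Behind the ring the arm's top is 65 mm above the surface (pivot cap 75 mm), under it the brass pin barrel ends at 81 mm: some 35 mm of fingertip can pass beyond the ring's centre.
- index_pin (a joint): Lift of the spring pin with its ring, straight up, m: 0 = seated in a hole, 0.010 = tip just clear of (or resting on) the index plate, 0.020 = hard stop. A spring presses it down: 4 N at 0, 6 N at 0.014, plus 0.6 N weight. The pin is 8 mm thick with a round tip, with 2 mm play each side in a hole; it finds its hole from up to about 3 mm off.
- swing_arm (a joint): Angle of the swing arm about its upright pivot, rad, counter-clockwise seen from above: 0 = middle hole, where it starts; holes at -0.8, -0.4, 0, 0.4, 0.8. Positive moves the lens end towards the stand's own +y and the ring end towards its -y. 0.04 N m of friction: with the pin up it stays where it is left.
- pivot (a point): Pivot axis of the swing arm, 71 mm above the surface, on the fixed grey stand (aluminium index plate 170 mm wide under the ring, top 54 mm up). Axes of the stand: x from the middle hole to the pivot, z up. Distances from this axis: pin 90 mm, ring_center 71, ring_top 53 on one side (robot's left), lens 130 mm on the other.
- lens (a point): Centre of the round magnifier lens in its black rim (58 mm across, 9 mm thick, underside 56 mm above the work surface) on the other end of the swing arm from the ring.
- specimen (a point): Middle of the top face of the white slide holder (35x84x7 mm) with a yellow and a pink patch; loose on the work surface. It lies where the lens stands in one of the two holes next to the middle one.
- coverslip_box: Small loose white box with a blue lid, 30x30x20 mm, on the work surface under the lens place of the other neighbouring hole; origin at the centre of its underside.
- objective_can: Bystander, loose: white round can with ribbed clear top, 58 tall mm; origin at the centre of its underside.
- bulb_box: Bystander, loose: white and orange carton, 36x36x62 mm; origin at the centre of its underside.
- timer: Bystander, loose: white kitchen-type timer, 24x66x58 mm; origin at the centre of its underside.
- label_tape: Bystander, loose: roll of cream tape, 65x72x19 mm; origin at the centre of its underside.
- sticky_notes: Bystander, loose: yellow note pad, 75x76x9 mm; origin at the centre of its underside.
- dust_cap: Bystander, loose: black round cap, 47 across, 13 tall mm; origin at the centre of its underside.
- slide_pack: Bystander, loose: white and blue carton, 82x30x34 mm; origin at the centre of its underside.
Mind the look-alikes: they are no part of the job. What is shaped like the part that bears specimen but blue is not meant.

How it is judged:
By the outcome, as a careful person would: the job done as asked, in the order asked, and still so for the second after the job is handed in, with the robot touching nothing.
It also fails if it takes over 45 s, if anything falls off the work surface, if the arm or the gripper's body presses on something with over 40 N, if the wrist force passes 120 N, or if a joint passes its speed limit or range.

## Robot

A 6-joint arm with a two-finger parallel gripper is mounted at the origin on a cart in front of the work surface, level with it; the furniture and walls round the work are solid. World frame = base frame: x ahead of the robot, y to its left, z up, the work surface at z = 0. Lengths are in m, angles in degrees, forces in N, time in s.
With the tool pointing down it reaches from about 0.4 to 0.825 m from the base axis. Payload 7 kg.
Tool frame: the origin (TCP) lies between the finger pads; the fingertips stand 19 mm ahead of it and the grasp point (between the pads) is the TCP; z points along the fingers, y is the line along which they close (so a half turn about z gives the same grasp; the last joint's range is limited). The gripper opens to 88 mm and grips with 3 to 60 N. Pads are 19 mm wide; open, the fingers measure 130 mm over their backs; the gripper's body (78 mm by 193 mm) begins 47 mm behind the grasp point.
Start: joints at [85.147, 20.546, 0.682, 0, -70.136, -16.507], TCP at [0.246, 0.629, 0.225] pointing down, gripper open.
Joint ranges: [-176.03, 176.03], [-82.01, 121.73], [-58.28, 71.71], [-173.87, 95.51], [-174.79, -0.11], [-173.66, 173.66]. Speed limits (degrees/s): [136.94, 136.94, 172.46, 180, 180, 180].

## Interface

Orientations are given as [roll, pitch, yaw] about the fixed x, y, z axes, in that order (R = Rz(yaw) Ry(pitch) Rx(roll)).
In Python, from plant import r gives the robot as it stands. The module is installed in compiled form; this text tells all that it offers.
- The arm moves only by the shell command python3 -m pendant 'ROWS' [OPENING] [FORCE]. ROWS is JSON, a list of rows, each a list of 6 numbers: the shift along the tool's x, y, z in mm, then the turn, a rotation vector about the tool's x, y, z in rad. In form: [[tx, ty, tz, wx, wy, wz], ...]. A call has 1 to 20 rows; each row is the pose to reach, as a shift and turn from the pose commanded when the call began, along the tool's axes at that moment; what a row does not reach only later rows make up. A row lasts 1/8 s, in which the tool goes at most 62.5 mm and 10.7 degrees, less where a joint would pass 70% of its speed; a pose out of reach is approached as far as the arm can. A call with a gripper value outside its range is refused whole. OPENING is the finger opening in mm, from 0 to 87.6, set as the call begins (- or left out, the last holds). The fingers move at their own pace and stop on an object; FORCE is the grip in N (left out, the last holds). Time passes only in rows, so rows that repeat a pose let the fingers close. It gives the time, the measured TCP pose, the force, the opening and the grip force at its end, in the units of the state.
- r.get_state(): the state, without advancing time (a new reading comes with each control period).
- r.capture(name): name is "scene" or "top"; returns the picture (384x512x3 uint8, red, green, blue); there is no depth.
- r.camera_params(name): a dict with "mtx" (3x3 intrinsics, pixels), "distortion" ([k1, k2, p1, p2, k3] as OpenCV has them; the pictures are not rectified), "rvec" (rotation vector, rad) and "tvec" (3), from world to camera coordinates, as OpenCV has them. Camera axes: x right, y down, z forward; pixel columns grow to the right and rows downward; lengths in m; the calibration is good to about 2 mm. A picture is of the moment at which its call begins. camera_params takes no time and is no camera call.
- r.close_job(): hands the job in; it is judged then, once.
The state is a dict: "time_s": time; "joints": joint angles; "qd": joint speeds; "joint_torque": joint torques, N m; "tcp_pos": TCP position; "eef_rot": TCP orientation; "contact_force": force on the tool from outside, world axes, zero at the start; "moment": the same for the moment, N m; "gripper_width": finger opening in m; "gripper_force": force on a finger pad.
Only numpy, scipy, OpenCV 4.12 (cv2) and the standard library are available. Lean on these libraries where they do the work, as an engineer would, in place of code of your own. Each camera call takes 0.05 s, during which the arm holds its last target. There are 200 camera calls.

## Working session

There is one attempt and no reset: what is moved stays moved. The work goes in short steps, Python scripts to look and compute and a shell command to move; the robot and the scene stay as the last step left them, time stands still between calls to the robot, and variables do not carry over. Pictures are saved under pics/ and viewed, at most 12 in all, crops included, and the job is handed in when it is done.

```bash
mkdir -p pics
python3 - <<'E'
from plant import r
import cv2
for n in("scene","top"):
    cv2.imwrite(f"pics/{n}0.png",cv2.resize(r.capture(n)[:,:,::-1],(800,600),interpolation=cv2.INTER_CUBIC))
    p=r.camera_params(n);print(n,{k:__import__('numpy').round(v,4).tolist() for k,v in p.items()})
print(r.get_state())
E
```

```text
scene {'mtx': [[399.2267, 0.0, 255.5006], [0.0, 399.2267, 188.8878], [0.0, 0.0, 1.0]], 'distortion': [-0.1204, 0.0, 0.0, 0.0, 0.0], 'rvec': [2.0628, -1.0962, 0.5255], 'tvec': [-0.2861, 0.3703, 0.8501]}
top {'mtx': [[442.8107, 0.0, 259.7013], [0.0, 442.8107, 188.264], [0.0, 0.0, 1.0]], 'distortion': [-0.1556, 0.0, 0.0, 0.0, 0.0], 'rvec': [2.1582, -2.1406, 0.084], 'tvec': [0.0367, 0.5497, 1.0949]}
{'time_s': 0.1, 'joints': array([ 8.51452492e+01,  2.05897816e+01,  6.41032261e-01, -1.57731565e-02,
       -7.01347451e+01, -1.65089199e+01]), 'qd': array([-0.03107603, -0.03835755,  0.09633494,  0.03944246, -0.03061388,
       -0.06532633]), 'joint_torque': array([-1.03236660e-03, -5.84159803e+01,  2.93754083e+01,  7.01537222e+00,
        1.01853185e-02, -4.42536964e-05]), 'tcp_pos': array([0.24575092, 0.62823533, 0.22411014]), 'eef_rot': array([ 1.79915734e+02, -9.51086207e-03, -2.13690344e+01]), 'contact_force': array([ 0.74809696, -0.20809988,  0.04254375]), 'moment': array([ 0.03826196, -0.00128561, -0.04477671]), 'gripper_force': 0.0, 'gripper_width': 0.08760626429769627}
```

View pics/scene0.png

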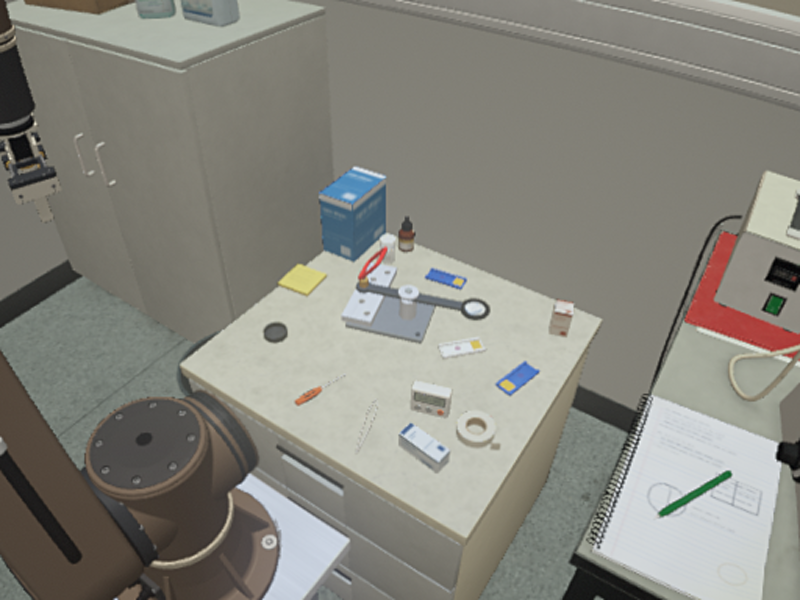

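View pics/top0.png

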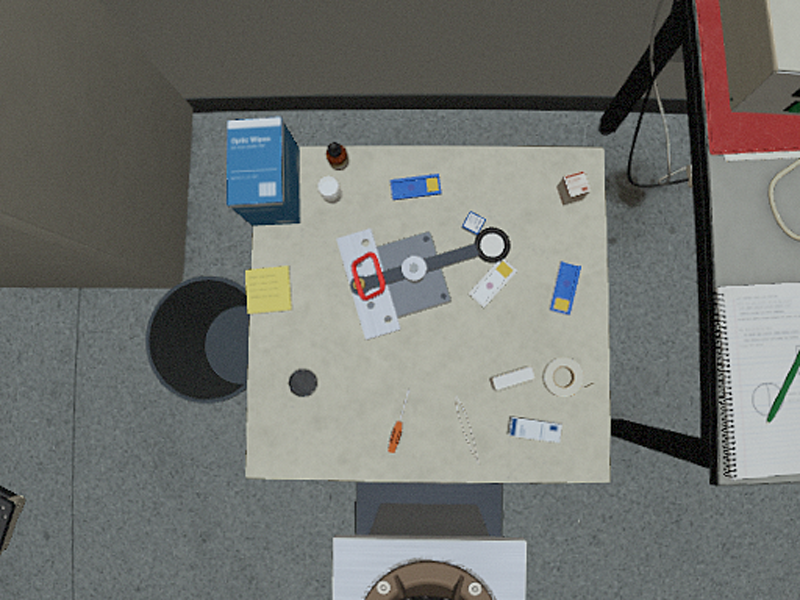

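The pictures show the pivot cap at top view (413,267), the pin at (357,285), the lens at (492,245) and the ring at (369,276). The white slide holder is at (493,283), and the coverslip box at (473,222) on the other side. In the top view the lens has to turn clockwise to reach the holder, so the target hole is -0.4.

```bash
cat > h.py <<'E'
import numpy as np,cv2
from plant import r
P={n:r.camera_params(n) for n in("scene","top")}
def ray(n,uv):
    p=P[n];R=cv2.Rodrigues(np.array(p["rvec"],float))[0];c=-R.T@np.array(p["tvec"]).ravel()
    q=cv2.undistortPoints(np.array([[uv]],float),np.array(p["mtx"]),np.array(p["distortion"]))[0,0]
    return c,R.T@np.array([*q,1])
def atz(n,uv,z):
    c,d=ray(n,uv);return c+d*(z-c[2])/d[2]
def proj(n,X):
    p=P[n];return cv2.projectPoints(np.array(X,float).reshape(-1,3),np.array(p["rvec"],float),np.array(p["tvec"],float),np.array(p["mtx"]),np.array(p["distortion"]))[0][:,0]
def tri(u,v):
    (a,d),(b,e)=ray("scene",u),ray("top",v)
    s=np.linalg.lstsq(np.c_[d,-e],b-a,rcond=None)[0];x,y=a+d*s[0],b+e*s[1]
    return (x+y)/2,np.linalg.norm(x-y)
def redmask(im,roi):
    i=im.astype(int);m=((i[...,0]>140)&(i[...,1]<80)&(i[...,2]<80))
    k=np.zeros(m.shape,bool);x0,y0,x1,y1=roi;k[y0:y1,x0:x1]=1;return (m&k)
E
python3 - <<'E'
from h import *
roi={"scene":(215,150,260,190),"top":(215,150,255,200)}
cs={}
for n in roi:
    im=r.capture(n);m=redmask(im,roi[n]);ys,xs=np.nonzero(m)
    rc=cv2.minAreaRect(np.c_[xs,ys].astype(np.float32));cs[n]=rc[0];print(n,m.sum(),rc,xs.mean(),ys.mean())
print("ring tri",tri(cs["scene"],cs["top"]), "top@.122",atz("top",cs["top"],.122))
s=.64
for nm,a,z,b in(("cap",(413,266.5),.075,(408,291)),("lens",(492,245),.062,(475,309)),("pin",(357,285),.08,None),("spec",(493,283),.007,(461.5,348)),("box",(473,222),.02,None),("bluetop",(270,125),.15,None)):
    print(nm,atz("top",np.array(a)*s,z), atz("scene",np.array(b)*s,z) if b else"")
# blue box extents: top corners
print("bluebox", tri(np.array((385,178))*s,np.array((284,127))*s), tri(np.array((352,217))*s,np.array((285,205))*s))
o=[]
for n,c in(("scene",(310,155,480,355)),("top",(215,110,535,350))):
    x0,y0,x1,y1=[int(v*s) for v in c];im=r.capture(n)[y0:y1,x0:x1,::-1];o.append(cv2.resize(im,(400,300 if n=="top" else 400),interpolation=cv2.INTER_CUBIC))
o[1]=cv2.copyMakeBorder(o[1],0,100,0,0,cv2.BORDER_CONSTANT);cv2.imwrite("pics/z1.png",np.hstack(o))
E
```

```text
scene 54 ((238.0000457763672, 168.50003051757812), (4.949747085571289, 24.748737335205078), 45.0) 238.3148148148148 168.2962962962963
top 182 ((234.9500274658203, 176.35000610351562), (27.828041076660156, 18.024980545043945), 71.56504821777344) 235.57142857142858 176.93406593406593
ring tri (array([0.56715964, 0.0970581 , 0.12004117]), np.float64(0.0005938440720096562)) top@.122 [0.5670668  0.09664396 0.122     ]
cap [0.5882633  0.02885716 0.075     ] [0.58326107 0.02535389 0.075     ]
lens [ 0.62563539 -0.09647292  0.062     ] [ 0.62411599 -0.09843354  0.062     ]
pin [0.55785717 0.11601557 0.08      ] 
spec [ 0.57162927 -0.10290013  0.007     ] [ 0.57007013 -0.10487922  0.007     ]
box [ 0.6720032  -0.06903805  0.02      ] 
bluetop [0.79509824 0.24762756 0.15      ] 
bluebox (array([0.78995408, 0.22302008, 0.15665743]), np.float64(0.0029851164380049534)) (array([0.67740929, 0.22694198, 0.11529393]), np.float64(0.000545422896427684))
```

View pics/z1.png

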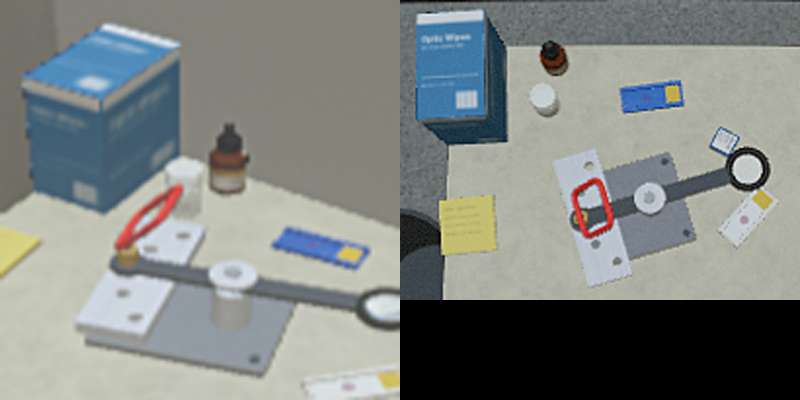

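```bash
cat >> h.py <<'E'
from scipy.spatial.transform import Rotation as Ro
PIV=np.array([.588,.0283,0]);YAW=-72.6
def geom(swing=0,tilt=44):   # u, tool rotation, ring centre (seated)
    a=np.radians(YAW)+swing;u=np.array([np.cos(a),np.sin(a),0]);t=np.radians(tilt)
    z=np.cos(t)*u-np.sin(t)*np.array([0,0,1]);y=-np.cross([0,0,1],u);x=np.cross(y,z)
    return u,np.c_[x,y,z],PIV-.071*u+[0,0,.122]
def delta(pos,R,base=None):
    if base is None:
        s=r.get_state();base=(s["tcp_pos"],Ro.from_euler("xyz",s["eef_rot"],degrees=True).as_matrix())
    p,B=base
    return np.r_[B.T@(np.array(pos)-p)*1000,Ro.from_matrix(B.T@R).as_rotvec()].round(3)
E
python3 - <<'E'
from h import *
s=.64
print("cab corner",tri(np.array((200,345))*s,np.array((183,288))*s),"cab top from scene z=.2..",[atz("scene",np.array((185,68))*s,z).round(2) for z in(0,.2,.4,.6)])
u,R,c=geom();print(u,R,c)
print("safe up",delta([.40,.40,.38],R)); print("stage",delta(c-.11*R[:,2],R))
E
```

```text
cab corner (array([ 0.56080748,  0.60689064, -0.37845179]), np.float64(0.1218299738588482)) cab top from scene z=.2.. [array([ 1.27,  1.47, -0.  ]), array([0.92, 1.01, 0.2 ]), array([0.58, 0.55, 0.4 ]), array([0.23, 0.09, 0.6 ])]
[ 0.29904079 -0.95424033  0.        ] [[ 0.20773119 -0.95424033  0.21511194]
 [-0.66287103 -0.29904079 -0.68642305]
 [ 0.7193398   0.         -0.69465837]] [0.5667681  0.09605106 0.122     ]
safe up [ 226.81   156.693 -155.269   -0.358    0.747    0.845]
stage [ 4.43287e+02  3.17200e+02  2.64310e+01 -3.58000e-01  7.47000e-01
  8.45000e-01]
```

```bash
python3 -m pendant '[[0,0,-100,0,0,0],[0,0,-150,0,0,0],[50,40,-155,0,0,0],[100,80,-155,0,0,0],[160,120,-155,0,0,0],[227,157,-155,0,0,0],[227,157,-155,-0.09,0.19,0.21],[227,157,-155,-0.18,0.37,0.42],[227,157,-155,-0.27,0.56,0.63],[227,157,-155,-0.358,0.747,0.845],[227,157,-155,-0.358,0.747,0.845],[227,157,-155,-0.358,0.747,0.845],[227,157,-155,-0.358,0.747,0.845],[227,157,-155,-0.358,0.747,0.845]]' 0 20
python3 - <<'E'
from h import *
s=r.get_state();print(s["joints"].round(1),s["time_s"])
u,R,c=geom();print("stage",delta(c-.11*R[:,2],R))
E
```

```text
time_s: 2.05
tcp_pos: [0.4001, 0.4003, 0.3784]
eef_rot: [179.9, -46.1, -72.5]
contact_force: [-0.4, 1.1, 1.1]
gripper_width: 0.0004
gripper_force: 0.0
[  78.3   25.     3.7   21.8 -109.6  -61.2] 2.05
stage [ 5.14070e+01 -6.82980e+01  3.12836e+02  1.00000e-03 -2.00000e-03
  1.00000e-03]
```

```bash
python3 -m pendant '[[9,-11,52,0,0,0],[17,-22,104,0,0,0],[26,-34,156,0,0,0],[34,-46,208,0,0,0],[43,-57,260,0,0,0],[51,-68,290,0,0,0],[51,-68,313,0,0,0],[51,-68,313,0,0,0],[51,-68,313,0,0,0]]'
python3 - <<'E'
from h import *
s=r.get_state();print(s["joints"].round(1),s["time_s"],s["contact_force"].round(2))
u,R,c=geom();print("stage",delta(c-.11*R[:,2],R))
p=s["tcp_pos"];tip=p+.019*R[:,2]
print("tip px",proj("top",tip)/.64,proj("scene",tip)/.64)
o=[]
for n,c in(("scene",(310,155,480,355)),("top",(215,110,535,350))):
    x0,y0,x1,y1=[int(v*.64) for v in c];im=r.capture(n)[y0:y1,x0:x1,::-1];o.append(cv2.resize(im,(400,300 if n=="top" else 400),interpolation=cv2.INTER_CUBIC))
o[1]=cv2.copyMakeBorder(o[1],0,100,0,0,cv2.BORDER_CONSTANT);cv2.imwrite("pics/z2.png",np.hstack(o))
E
```

```text
time_s: 3.18
tcp_pos: [0.5432, 0.1722, 0.2002]
eef_rot: [-179.8, -45.9, -72.7]
contact_force: [0.4, 0.1, -0.3]
gripper_width: 0.0007
gripper_force: 0.0
[ 57.6  22.8 -27.7  34.5 -75.9 -60.1] 3.175 [ 0.44  0.14 -0.3 ]
stage [-8.800e-01  2.720e-01  1.698e+00 -2.000e-03  2.000e-03 -1.000e-03]
tip px [[318.75703701 282.92745249]] [[337.83189639 228.07589938]]
```

View pics/z2.png

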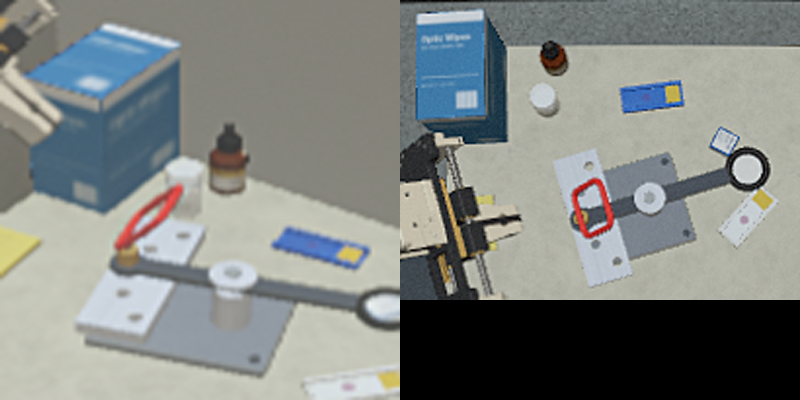

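The shut fingers point at the ring. In the top half of the picture the tip is near crop (520,224) and predicted at about (530,216), so I'll check that mismatch more closely with an overlay.

Run:
```python
from h import *
s=r.get_state();p=s["tcp_pos"];R=Ro.from_euler("xyz",s["eef_rot"],degrees=True).as_matrix()
o=[]
u,Rg,c=geom();h=np.array([0,0,.0])
loop=[c+Rg[:,1]*a+(.019*u+np.array([0,0,.022]))*b for a,b in((.029,1),(-.029,1),(-.029,-1),(.029,-1),(.029,1))]
for n,(x0,y0,x1,y1),k in(("scene",(175,90,275,215),5),("top",(165,125,265,250),5)):
    im=cv2.resize(r.capture(n)[y0:y1,x0:x1,::-1],None,fx=4,fy=4,interpolation=cv2.INTER_CUBIC)
    f=lambda X:np.round((proj(n,X)-[x0,y0]+.5)*4).astype(int)
    cv2.polylines(im,[f([p+R[:,2]*t for t in(-.03,.0,.019,.2)])],False,(0,255,0),1)
    cv2.polylines(im,[f(loop)],False,(255,0,255),1)
    for q in f([p+R[:,2]*.019,p]):cv2.circle(im,tuple(map(int,q)),3,(0,255,255),1)
    o.append(im)
cv2.imwrite("pics/z3.png",np.hstack(o))
```

```text
(no output)
```

View pics/z3.png

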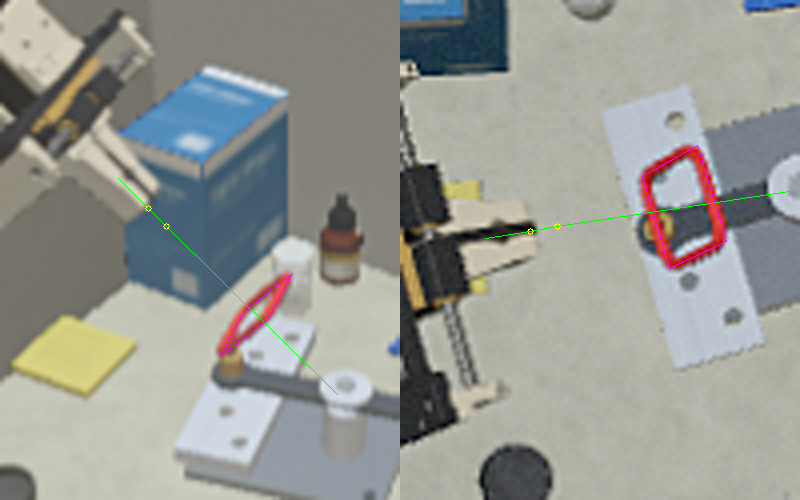

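Run:
```python
from h import *
s=r.get_state();p=s["tcp_pos"];R=Ro.from_euler("xyz",s["eef_rot"],degrees=True).as_matrix()
o=[]
for n,(x0,y0,x1,y1) in(("scene",(175,105,225,155)),("top",(255-90,160,215,210))):
    im=cv2.resize(r.capture(n)[y0:y1,x0:x1,::-1],None,fx=8,fy=8,interpolation=cv2.INTER_CUBIC)
    f=lambda X:np.round((proj(n,X)-[x0,y0]+.5)*8).astype(int)
    for z,col in((.019,(0,255,255)),(.009,(0,255,0)),(-.001,(255,0,255))):
        cv2.polylines(im,[f([p+R@np.array([a*.0095,b*.011,z]) for a,b in((1,1),(1,-1),(-1,-1),(-1,1))])],True,col,1)
    o.append(im)
cv2.imwrite("pics/z4.png",np.hstack(o))
```

```text
(no output)
```

View pics/z4.png

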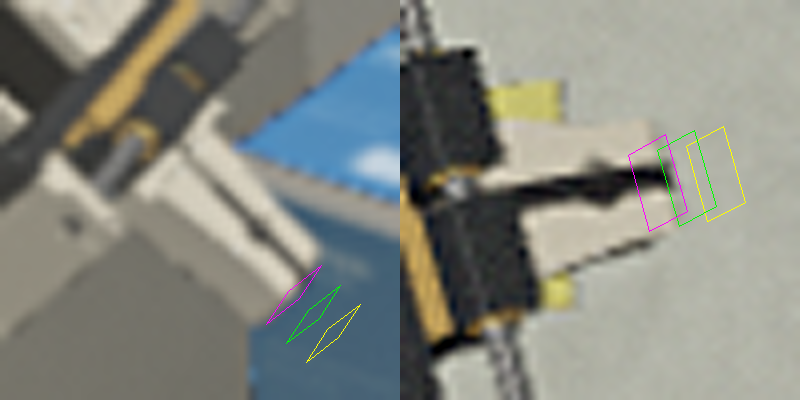

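The ring overlay fits. The visible fingertip ends about 13 mm short of the stated 19 mm. I'll insert slowly, keeping the stated tip inside the 35 mm limit, then look.

```bash
python3 -m pendant '[[-1,0,20,0,0,0],[-1,0,40,0,0,0],[-1,0,55,0,0,0],[-1,0,70,0,0,0],[-1,0,80,0,0,0],[-1,0,90,0,0,0],[-1,0,100,0,0,0],[-1,0,110,0,0,0],[-1,0,118,0,0,0],[-1,0,124,0,0,0],[-1,0,124,0,0,0],[-1,0,124,0,0,0]]'
cat > look.py <<'E'
import sys;from h import *
sw,lift=float(sys.argv[2]),float(sys.argv[3])
s=r.get_state();p=s["tcp_pos"];R=Ro.from_euler("xyz",s["eef_rot"],degrees=True).as_matrix()
o=[];u,Rg,c=geom(sw);c=c+[0,0,lift]
print("tcp rel ring (u,across,z) mm",((p-c)@np.c_[u,Rg[:,1],[0,0,1]]*1000).round(1),"d",(1000*(p-c)@Rg[:,2]).round(1),s["joints"].round(0),s["contact_force"].round(1))
loop=[c+Rg[:,1]*a+(.019*u+np.array([0,0,.022]))*b for a,b in((.029,1),(-.029,1),(-.029,-1),(.029,-1),(.029,1))]
for n,(x0,y0,x1,y1) in(("scene",(205,130,285,215)),("top",(200,140,280,225))):
    im=cv2.resize(r.capture(n)[y0:y1,x0:x1,::-1],None,fx=5,fy=5,interpolation=cv2.INTER_CUBIC)
    f=lambda X:np.round((proj(n,X)-[x0,y0]+.5)*5).astype(int)
    cv2.polylines(im,[f(loop)],False,(255,0,255),1)
    cv2.polylines(im,[f([p,p+R[:,2]*.019])],False,(0,255,0),1);o.append(im)
cv2.imwrite(f"pics/{sys.argv[1]}.png",np.hstack(o))
E
python3 look.py z5 0 0
```

```text
time_s: 4.97
tcp_pos: [0.5695, 0.0873, 0.1123]
eef_rot: [-179.9, -46.0, -72.6]
contact_force: [-0.5, -0.2, -0.2]
gripper_width: 0.0007
gripper_force: 0.0
tcp rel ring (u,across,z) mm [ 9.2  0.  -9.7] d 13.3 [ 49.  26. -39.  44. -62. -66.] [-0.5 -0.2 -0.2]
```

View pics/z5.png

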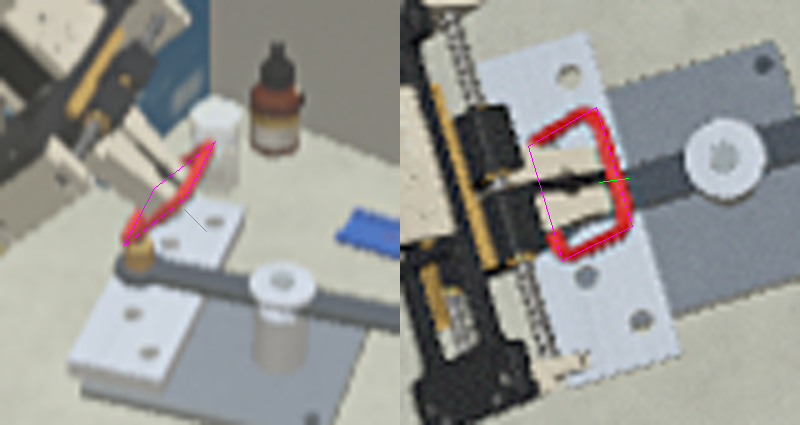

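The fingers are inside the opening, but the visible tip only reaches about the ring plane. I'll go 12 mm deeper, slowly, then move up perpendicular to the finger to find the bar by force.

```bash
python3 -m pendant '[[3,0,3,0,0,0],[4,0,6,0,0,0],[4,0,9,0,0,0],[4,0,12,0,0,0],[4,0,12,0,0,0]]';  python3 -m pendant '[[2,0,0,0,0,0],[4,0,0,0,0,0],[4,0,0,0,0,0]]';python3 look.py z6 0 0
```

```text
time_s: 5.7
tcp_pos: [0.5726, 0.0758, 0.1065]
eef_rot: [180.0, -46.0, -72.6]
contact_force: [0.8, -0.4, -0.1]
gripper_width: 0.0005
gripper_force: 0.0
time_s: 6.08
tcp_pos: [0.5736, 0.0735, 0.1098]
eef_rot: [-179.9, -46.0, -72.7]
contact_force: [0.3, -0.2, -0.1]
gripper_width: 0.0002
gripper_force: 0.0
tcp rel ring (u,across,z) mm [ 23.5   0.2 -12.2] d 25.4 [ 47.  26. -40.  46. -61. -66.] [ 0.3 -0.2 -0.1]
```

View pics/z6.png

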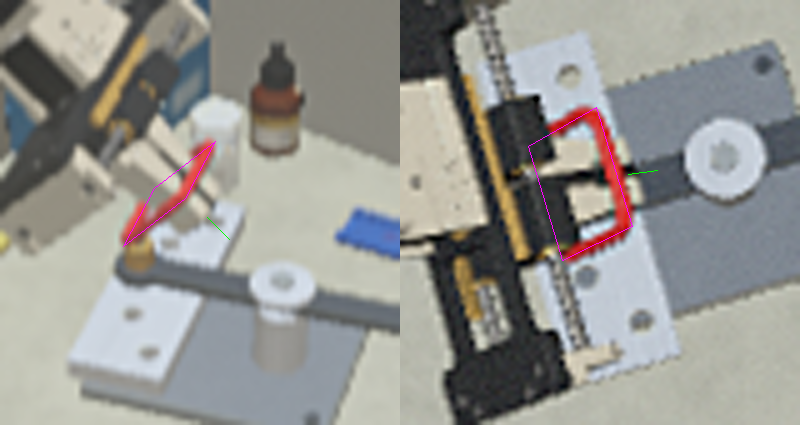

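The fingertips now extend beyond the ring under its top bar (scene crop about (215,215)). The ring hasn't moved. Next I raise perpendicular to the finger until it touches the bar.

```bash
python3 -m pendant '[[1,0,0,0,0,0],[2,0,0,0,0,0],[3,0,0,0,0,0],[4,0,0,0,0,0],[4,0,0,0,0,0]]'|grep -E 'tcp|force';  python3 -m pendant '[[1,0,0,0,0,0],[2,0,0,0,0,0],[2,0,0,0,0,0]]'|grep -E 'tcp|force';  python3 -m pendant '[[1,0,0,0,0,0],[2,0,0,0,0,0],[2,0,0,0,0,0]]'|grep -E 'tcp|force'
```

```text
tcp_pos: [0.5744, 0.0708, 0.1125]
contact_force: [-0.2, -0.2, 0.1]
gripper_force: 0.0
tcp_pos: [0.5748, 0.0695, 0.1139]
contact_force: [0.6, -0.1, -0.9]
gripper_force: 0.0
tcp_pos: [0.5752, 0.0689, 0.1147]
contact_force: [-2.7, 4.5, -4.6]
gripper_force: 3.4
```

Contact came at the expected offset. Now I lift straight up by 14 mm in small steps.

```bash
python3 -m pendant '[[1,0,-1,0,0,0],[2,0,-2,0,0,0],[3,0,-3,0,0,0],[4,0,-4,0,0,0],[5,0,-5,0,0,0],[5,0,-5,0,0,0]]'|grep -E 'tcp|force';  python3 -m pendant '[[1,0,-1,0,0,0],[2,0,-2,0,0,0],[3,0,-3,0,0,0],[4,0,-4,0,0,0],[5,0,-5,0,0,0],[5,0,-5,0,0,0],[5,0,-5,0,0,0]]'|grep -E 'time|tcp|force';python3 look.py z7 0 0.014
```

```text
tcp_pos: [0.5752, 0.0689, 0.122]
contact_force: [-2.2, 5.4, -5.7]
gripper_force: 3.9
time_s: 9.18
tcp_pos: [0.5752, 0.0689, 0.1291]
contact_force: [-1.7, 4.2, -6.8]
gripper_force: 4.2
tcp rel ring (u,across,z) mm [28.4  0.1 -6.9] d 25.2 [ 47.  24. -39.  45. -62. -64.] [-1.7  4.2 -6.8]
```

View pics/z7.png

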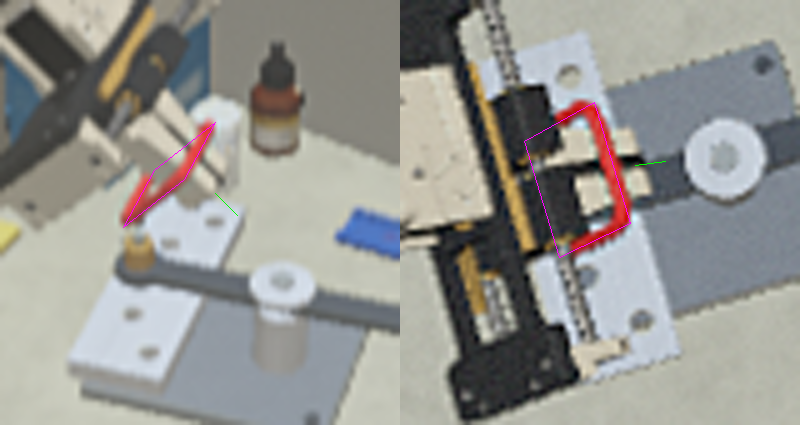

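The pin is up about 14 mm: the overlay matches, and the 6.8 N fits the spring. Next come the rows for the swing about the pivot.

```bash
cat > rows.py <<'E'
import sys;from h import *
s=r.get_state();p=s["tcp_pos"];R=Ro.from_euler("xyz",s["eef_rot"],degrees=True).as_matrix()
a,n=float(sys.argv[1]),int(sys.argv[2])
for k in range(1,n+1):
    Z=Ro.from_euler("z",a*k/n).as_matrix();d=delta(PIV+Z@(p-PIV),Z@R,(p,R));print(list(map(float,np.r_[d[:3].round(1),d[3:].round(3)])),end=",")
E
python3 rows.py -0.4 10
```

```text
[0.0, -1.7, 0.0, -0.029, 0.0, 0.028],[0.1, -3.4, 0.1, -0.057, 0.0, 0.056],[0.2, -5.1, 0.2, -0.086, 0.0, 0.083],[0.4, -6.8, 0.4, -0.115, 0.0, 0.111],[0.6, -8.5, 0.6, -0.144, 0.0, 0.139],[0.8, -10.1, 0.9, -0.172, 0.0, 0.167],[1.1, -11.8, 1.2, -0.201, 0.0, 0.195],[1.5, -13.4, 1.5, -0.23, 0.0, 0.223],[1.9, -15.0, 1.9, -0.259, 0.0, 0.25],[2.3, -16.6, 2.4, -0.287, 0.0, 0.278],
```

```bash
python3 -m pendant '[[0,-1.7,0,-0.029,0,0.028],[0.1,-3.4,0.1,-0.057,0,0.056],[0.2,-5.1,0.2,-0.086,0,0.083],[0.4,-6.8,0.4,-0.115,0,0.111],[0.6,-8.5,0.6,-0.144,0,0.139],[0.8,-10.1,0.9,-0.172,0,0.167],[1.1,-11.8,1.2,-0.201,0,0.195],[1.5,-13.4,1.5,-0.230,0,0.223],[1.9,-15,1.9,-0.259,0,0.250],[2.3,-16.6,2.4,-0.287,0,0.278],[2.3,-16.6,2.4,-0.287,0,0.278],[2.3,-16.6,2.4,-0.287,0,0.278]]'|grep -E 'time|tcp|rot|force';python3 look.py z8 -0.4 0.014
cat > ang.py <<'E'
from h import *
# swing angle from the black lens rim and the ring, top camera
im=r.capture("top").astype(int);m=(im.max(2)<60).astype(np.uint8)
n,l,st,ce=cv2.connectedComponentsWithStats(m)
best=None
from scipy.optimize import minimize_scalar
def score(a,off=0):
    t=np.radians(YAW)+a;c=PIV+.130*np.array([np.cos(t),np.sin(t),0])+[0,0,.062]
    f=np.linspace(0,2*np.pi,60);P_=[]
    for rr in(.024,.0265):P_+= [c+[rr*np.cos(x),rr*np.sin(x),0] for x in f]
    q=proj("top",P_).astype(np.float32);g=im.mean(2).astype(np.float32)
    return cv2.remap(g,q[:,0].copy(),q[:,1].copy(),cv2.INTER_LINEAR).mean()
A=np.arange(-.6,.2,.005);S=[score(a) for a in A];i=int(np.argmin(S));print("swing",A[i].round(3),round(S[i],1),"at -.4",round(score(-.4),1))
E
python3 ang.py
```

```text
time_s: 10.78
tcp_pos: [0.5922, 0.0708, 0.1288]
eef_rot: [-179.9, -45.9, -95.5]
contact_force: [0.3, 5.2, -7.1]
gripper_force: 4.3
tcp rel ring (u,across,z) mm [28.3 -0.1 -7.2] d 25.3 [ 43.  33. -19.  29. -77. -65.] [ 0.3  5.2 -7.1]
swing -0.405 44.7 at -.4 45.3
```

View pics/z8.png

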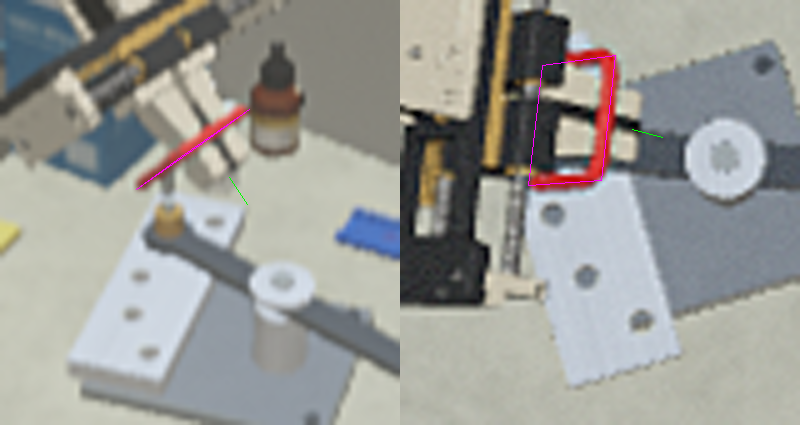

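The arm followed and the lens fit reads -0.405 rad. I'll lower straight down so the pin drops in.

```bash
python3 -m pendant '[[-1,0,1,0,0,0],[-2,0,2,0,0,0],[-3,0,3,0,0,0],[-4,0,4,0,0,0],[-4,0,4,0,0,0]]'|grep -E 'tcp|contact';  python3 -m pendant '[[-1,0,1,0,0,0],[-2,0,2,0,0,0],[-3,0,3,0,0,0],[-4,0,4,0,0,0],[-5,0,5,0,0,0],[-5,0,5,0,0,0],[-5,0,5,0,0,0]]'|grep -E 'time|tcp|contact';python3 ang.py
```

```text
tcp_pos: [0.5921, 0.0708, 0.1234]
contact_force: [0.4, 5.5, -6.6]
time_s: 12.42
tcp_pos: [0.5922, 0.0708, 0.1165]
contact_force: [0.1, 5.9, -4.0]
swing -0.405 45.1 at -.4 45.5
```

The force is still spring contact at about 2 mm lift, below the 10 mm plate level, so the pin is in the hole. I'll lower the rest, centre the fingers in the opening and check.

```bash
python3 -m pendant '[[-0.7,0,0.7,0,0,0],[-1.4,0,1.4,0,0,0],[-2,0,2,0,0,0],[-3,0,2,0,0,0],[-5,0,2,0,0,0],[-7,0,2,0,0,0],[-10,0,2,0,0,0],[-12,0,2,0,0,0],[-12,0,2,0,0,0]]'|grep -E 'time|tcp|contact';python3 look.py z9 -0.4 0;python3 ang.py
```

```text
time_s: 13.6
tcp_pos: [0.5926, 0.0769, 0.1065]
contact_force: [-0.3, -1.7, 0.3]
tcp rel ring (u,across,z) mm [ 22.2   0.1 -15.5] d 26.7 [ 43.  35. -20.  30. -75. -67.] [-0.3 -1.7  0.3]
swing -0.405 44.0 at -.4 45.0
```

View pics/z9.png

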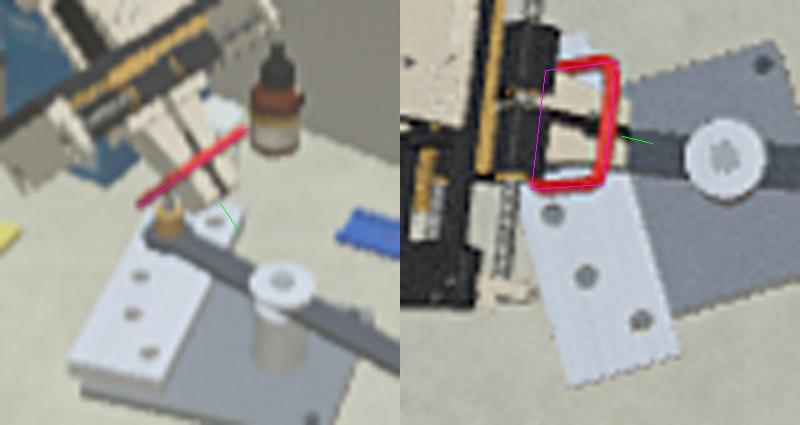

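The ring sits on the seated overlay and the swing reads -0.405. I'll withdraw straight back along the finger.

```bash
python3 -m pendant '[[-1,0,-4,0,0,0],[-2,0,-10,0,0,0],[-3,0,-18,0,0,0],[-3,0,-28,0,0,0],[-3,0,-38,0,0,0],[-3,0,-50,0,0,0],[-3,0,-65,0,0,0],[-3,0,-85,0,0,0],[-3,0,-110,0,0,0],[-3,0,-140,0,0,0],[-3,0,-140,0,0,0],[-3,0,-140,0,0,0]]'|grep -E 'time|tcp|contact';python3 ang.py
python3 - <<'E'
from h import *
# fit ring pose: swing & lift from red masks in both cameras
M={}
for n,roi in(("scene",(205,130,285,200)),("top",(205,130,270,200))):
    m=redmask(r.capture(n),roi);M[n]=m;im=r.capture(n)
D={n:cv2.distanceTransform((~m).astype(np.uint8),cv2.DIST_L2,5) for n,m in M.items()}
print({n:int(m.sum()) for n,m in M.items()})
def sc(sw,l):
    u,Rg,c=geom(sw);c=c+[0,0,l];v=.019*u+np.array([0,0,.022]);k=np.linspace(-1,1,20);e=Rg[:,1]*.029
    X=np.vstack([[c+e*t+v,c+e*t-v,c+e+v*t,c-e+v*t] for t in k]);t=0
    for n in D:
        q=proj(n,X).astype(np.float32);t+=cv2.remap(D[n],q[:,0].copy(),q[:,1].copy(),cv2.INTER_LINEAR).mean()
        ys,xs=np.nonzero(M[n]);d=np.linalg.norm(np.c_[xs,ys][:,None]-q[None],axis=2).min(1).mean();t+=d
    return t
b=min((sc(s,l),s,l) for s in np.arange(-.48,-.32,.01) for l in np.arange(-.004,.0121,.001));print(b,[round(sc(-.4,l),2) for l in(0,.002,.005,.01)])
for n,f in(("top",(215,110,535,350)),("scene",(330,220,530,370))):
    x0,y0,x1,y1=[int(v*.64) for v in f];cv2.imwrite(f"pics/f_{n}.png",cv2.resize(r.capture(n)[y0:y1,x0:x1,::-1],(400,300),interpolation=cv2.INTER_CUBIC))
cv2.imwrite("pics/z10.png",np.hstack([cv2.imread("pics/f_top.png"),cv2.imread("pics/f_scene.png")]))
E
```

```text
time_s: 15.25
tcp_pos: [0.602, 0.1791, 0.2016]
contact_force: [-0.1, -0.5, 0.1]
swing -0.405 41.8 at -.4 42.8
{'scene': 27, 'top': 184}
(np.float64(1.6910854293157638), np.float64(-0.41999999999999993), np.float64(0.001)) [np.float64(1.77), np.float64(1.9), np.float64(3.03), np.float64(5.16)]
```

View pics/z10.png

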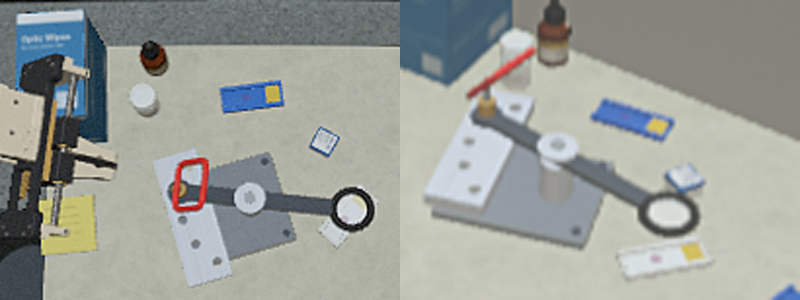

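The lift fits 0–1 mm (it would be 10 if the pin were resting on the plate). The lens is over the white slide holder, the fingers are clear and the force is zero. I'm handing in.

```bash
python3 -c "
from plant import r
print(r.close_job())"
```

```text
the job is handed in; nothing more can be done
None
```

I lifted the spring pin by its ring, swung the arm one hole to -0.4 with the lens over the white slide holder, let the pin drop home (camera fit shows 0–1 mm lift), drew the fingers clear and handed the job in; the last picture shows nothing else out of place.

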